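# Show the blue foil swatch's label to the customer on the phone

## Task

The customer on the phone's video call wants to read the label of the blue foil swatch: the notched corner marks the frosted label end, and the label is on one side only. Take the blue plate out of the wooden block by its clear end with a light grip (no more than 40 N), keeping the fingers off the frosted end, and hold it with the label up, turned squarely to the phone's screen, the notched edge still uppermost and the label about 18 cm in front of the middle of the screen. Finish while still holding it there in the air, without touching the phone and leaving the other plates, the tape and the bottle where they are.

Things in the scene. Friction and masses are not known exactly. Their poses are not given: they have to be found in the camera images.
- plate_blue: Blue swatch plate: clear acrylic 120 x 64 x 6 mm, 55 g, navy foil from x = -26 to 22 mm, frosted white end from x = 24 to 60 mm. It stands on a long edge in a groove of the block and lifts straight out. Origin at its centre, 45 mm above the table; x along its length to the frosted end, y out of the label face, z up to the notched edge, 32 mm above the centre. Pose not reported while held.
- plate_blue_label (a point): Middle of the frosted end on the label face, 41 mm in x and 3.5 mm in y from the plate's centre. The label is white paper with a blue bar and black stripes, on this face only; the back of the frosted end is plain white. Axes as the plate's.
- plate_blue_notch (a point): Square notch 10 x 10 mm in the upper corner of the frosted end; the point is the missing corner (60 mm in x, 32 mm in z from the centre). Looking at the label with the notch up, frosted end and notch are on the left; a notch seen at upper right means that the label is on the far side.
- plate_blue_clear (a point): Middle of the bare clear end, where the plate is to be taken: x = -43 mm, 13 mm above the plate's centre, 58 mm above the table, 28 mm above the block, 19 mm below the upper edge; 6 mm thick. Axes as the plate's.
- rack: Fixed beech block, 100 mm along its grooves (its x), 170 mm across (its y), 30 mm high; origin under its centre on the table. Three parallel grooves 62 mm apart, 17 mm deep and 7.5 mm wide, hold the three swatch plates upright, in any order. It may stand at any yaw.
- phone: Fixed stand with a phone lying crosswise (152 x 74 mm) in a clamp; origin on the table under the screen's middle, which is 300 mm up; the foot (124 mm wide) and post are 60 mm behind it. At yaw 0 the screen looks to -x and 40 degrees down. Phone and clamp reach 45 mm above and below and 76 mm to either side of the screen's middle.
- screen (a point): Middle of the phone's screen. z points straight out of the screen (40 degrees below level, roughly back over the table towards the robot), x level to the right as one sees it looking at the screen, y up along the screen.
- plate_gold: Like the blue plate but with a gold foil; same size and axes. It stands in another groove, its label facing opposite to the blue one's. To be left alone.
- plate_red: Like the blue plate but with a crimson foil; same size and axes, in another groove. To be left alone.
- tape: Roll of tan packing tape lying flat, 96 mm across, 24 mm high; origin under its centre. To be left alone.
- bottle: Orange drinking bottle, 62 mm across, 190 mm high; origin under its centre. To be left alone.
Mind the look-alikes: they are no part of the job. Several things have the shape of the rack; the one meant has the colours described above.

How it is judged:
By the outcome, as a careful person would: the job done as asked, in the order asked, and still so for the second after the job is handed in, while the arm keeps its last pose, push and grip.
It also fails if it takes over 32 s, if anything falls off the work surface, if the arm or the gripper's body presses on something with over 40 N, if the wrist force passes 120 N, or if a joint passes its speed limit or range.

## Robot

A 6-joint arm with a two-finger parallel gripper is mounted at the origin on the work surface. World frame = base frame: x ahead of the robot, y to its left, z up, the work surface at z = 0. Lengths are in m, angles in degrees, forces in N, time in s.
With the tool pointing down it reaches from about 0.25 to 0.8 m from the base axis. Payload 8.5 kg.
Tool frame: the origin (TCP) lies at the very end of the fingers, on their centre line; the grasp point (between the pads) lies 19 mm behind it; x points along the fingers, z is the direction in which the jaws open and shut, and the axes are right-handed (so a half turn about x gives the same grasp; the last joint's range is limited). The gripper opens to 85 mm and grips with 20 to 120 N. Pads are 22 mm wide; open, the fingers measure 114 mm over their backs; the gripper's body (76 mm by 85 mm) begins 54 mm behind the grasp point. The pads swing forward as they close: fully open they stand 13 mm farther back than shut.
Start: joints at [73.167, 13.648, -0.773, 75.585, 0, 90], TCP at [0.152, 0.502, 0.231] pointing down, gripper open.
Joint ranges: [-152.45, 152.45], [-59.26, 108.67], [-65.41, 83.53], [-104.44, 129.93], [-82.83, 76.93], [-180, 180]. Speed limits (degrees/s): [127.2, 127.2, 159.86, 180, 180, 180].

## Interface

Orientations are given as a 3x3 rotation matrix whose columns are the frame's x, y, z axes.
In Python, from cell import r, imaging gives the robot as it stands.
- The arm moves only by the tool carry_out, never from a script. Its arguments are lists of equal length, an entry for each row: "hand": the closure, from 0 (fully open) to 1 (shut); "travel": the shift along the tool's x, y, z in cm, a list of three; "dr": the turn, a rotation vector about the tool's x, y, z in degrees, a list of three. A call has 1 to 10 rows; each row is the pose to reach, as a shift and turn from the pose commanded when the call began, along the tool's axes at that moment; what a row does not reach only later rows make up. A row lasts 1/8 s, in which the tool goes at most 62.5 mm and 10.7 degrees, less where a joint would pass 70% of its speed; a pose out of reach is approached as far as the arm can. A call with a gripper value outside its range is refused whole. The fingers move at their own pace and stop on an object; "squeeze" is the grip in N (left out, the last holds). Time passes only in rows, so rows that repeat a pose let the fingers close. It gives the time, the measured TCP pose, the force and the opening at its end, in the units of the state.
- r.read_state(): the state, without advancing time (a new reading comes with each control period).
- imaging.camera(name): name is "scene" or "top" or "wrist"; returns the picture (480x640x3 uint8, red, green, blue); there is no depth.
- imaging.calibration(name): a dict with "K" (3x3 intrinsics, pixels), "world_to_cam" (4x4, takes a point from world to camera coordinates). Camera axes: x right, y down, z forward; pixel columns grow to the right and rows downward; lengths in m; the calibration is good to about 2 mm. The wrist camera is an equidistant fisheye: a pixel r from the principal point sees the ray r / f radians off the axis. A picture is of the moment at which its call begins: read the wrist's pose just before it. calibration takes no time and is no camera call; for the wrist camera it gives the pose at the moment of the call.
- r.hand_in(): hands the job in, once; it reports no verdict.
The state is a dict: "clock": time; "joint_positions": joint angles; "qvel": joint speeds; "joint_efforts": joint torques, N m; "ee_pos": TCP position; "tcp_rot": TCP orientation; "wrist_force": force on the tool from outside, world axes, zero at the start; "ft_torque": the same for the moment, N m; "grip_width": finger opening in m.
Only numpy, scipy, OpenCV 4.12 (cv2) and the standard library are available. Lean on these libraries where they do the work, as an engineer would, in place of code of your own. Each camera call takes 0.05 s, during which the arm holds its last target. There are 200 camera calls.

## Working session

There is one attempt and no reset: what is moved stays moved. The work goes in short steps, Python scripts to look and compute and a tool call to move; the robot and the scene stay as the last step left them, time stands still between calls to the robot, and variables do not carry over. Pictures are saved under pics/ and viewed, about 8 in all and at most 12, crops included, and the job is handed in when it is done.

Besides the shell and the picture viewer there is one more tool, called after "Call:" as name(argument=value, ...) on one line, values as JSON. carry_out: Moves the arm, as the interface text tells. Its arguments: {"type":"object","properties":{"hand":{"type":"array"},"travel":{"type":"array"},"dr":{"type":"array"},"squeeze":{"type":"number"}},"required":["hand","travel","dr"]}

```bash
ls; mkdir -p pics; cat > h.py <<'E'
import numpy as np,cv2
from cell import r,imaging
def cal(n):
    c=imaging.calibration(n);return np.array(c["K"]),np.array(c["world_to_cam"])
def ray(n,u,v):
    K,T=cal(n);d=np.linalg.inv(K)@[u,v,1];R=T[:3,:3];return -R.T@T[:3,3],R.T@d
def onz(n,u,v,z):
    o,d=ray(n,u,v);return o+d*(z-o[2])/d[2]
def proj(n,p):
    K,T=cal(n);q=T[:3,:3]@np.array(p)+T[:3,3];q=K@q;return q[:2]/q[2]
E
python3 - <<'E'
from h import *
for n in("scene","top"):
    im=imaging.camera(n);cv2.imwrite(f"pics/{n}0.png",im[:,:,::-1])
    K,T=cal(n);print(n,K.tolist(),(-T[:3,:3].T@T[:3,3]).round(3),T[:3,:3].round(2).tolist())
print(r.read_state())
E
```

```text
pics
scene [[594.3913275749826, 0.0, 331.9881474612951], [0.0, 594.3913275749826, 237.87316516814352], [0.0, 0.0, 1.0]] [ 0.846 -0.36   1.055] [[0.82, 0.58, 0.0], [0.48, -0.67, -0.57], [-0.33, 0.47, -0.82]]
top [[467.7966843803923, 0.0, 318.71047509658416], [0.0, 467.7966843803923, 238.63048988186264], [0.0, 0.0, 1.0]] [0.322 0.136 1.062] [[-0.09, -1.0, -0.0], [-0.97, 0.09, -0.21], [0.21, -0.02, -0.98]]
{'clock': 0.1, 'joint_positions': array([ 7.31658261e+01,  1.36769910e+01, -8.10590981e-01,  7.55838515e+01,
       -3.99596305e-04,  9.00001439e+01]), 'qvel': array([ 0.00902175, -0.07664434,  0.09574385,  0.07122601,  0.02616742,
       -0.09946504]), 'joint_efforts': array([-1.82271186e-03, -5.39722502e+01,  3.46998668e+01,  1.34117881e-02,
       -1.26483137e-04, -1.51910416e-05]), 'ee_pos': array([0.15194006, 0.50215968, 0.23075709]), 'tcp_rot': array([[-3.54386499e-04, -9.57146210e-01,  2.89604915e-01],
       [-1.19534168e-03,  2.89605132e-01,  9.57145464e-01],
       [-9.99999223e-01, -6.97739755e-06, -1.24674891e-03]]), 'wrist_force': array([ 0.44380957,  0.63812571, -0.4492595 ]), 'ft_torque': array([0.08369509, 0.01089269, 0.04077652]), 'grip_width': 0.08534172720132967}
```

View pics/scene0.png

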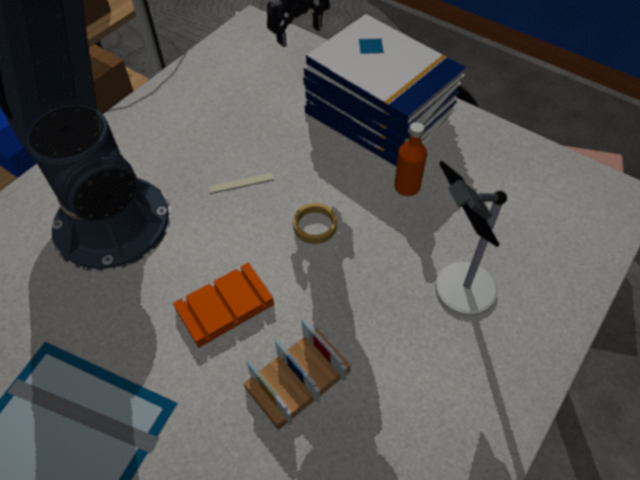

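View pics/top0.png

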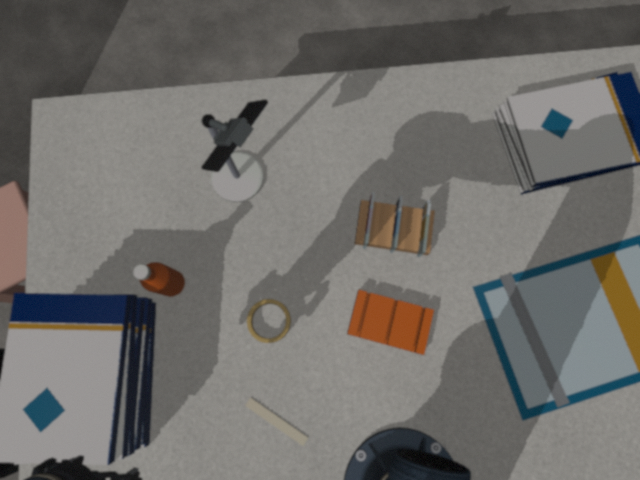

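The scene picture shows two blocks: an orange one at about (223,303) and a beech one with three plates at (297,378). In the top picture they are at (392,322) and (395,227). The beech one fits the description, and the blue plate looks like the middle one. I'll enlarge it to confirm.

```bash
python3 - <<'E'
from h import *
a=cv2.imread("pics/scene0.png")[310:435,235:360];b=cv2.imread("pics/top0.png")[185:265,345:445]
c=cv2.imread("pics/top0.png")[80:210,180:290]
f=lambda x,w,h:cv2.resize(x,(w,h),interpolation=cv2.INTER_CUBIC)
out=np.zeros((600,800,3),np.uint8);out[:500,:500]=f(a,500,500)[:, :500];out[:240,500:]=f(b,300,240);out[240:565,500:775]=f(c,275,325)
out=cv2.convertScaleAbs(out,alpha=1.5)
cv2.imwrite("pics/crop.png",out)
for p in [(358,205),(436,208),(430,254),(356,246)]: print(onz("top",*p,.03).round(3))
print(onz("top",237,178,.01))
E
```

```text
[0.611 0.023 0.03 ]
[ 0.587 -0.153  0.03 ]
[ 0.483 -0.124  0.03 ]
[0.517 0.039 0.03 ]
[0.71055028 0.29867779 0.01      ]
```

View pics/crop.png

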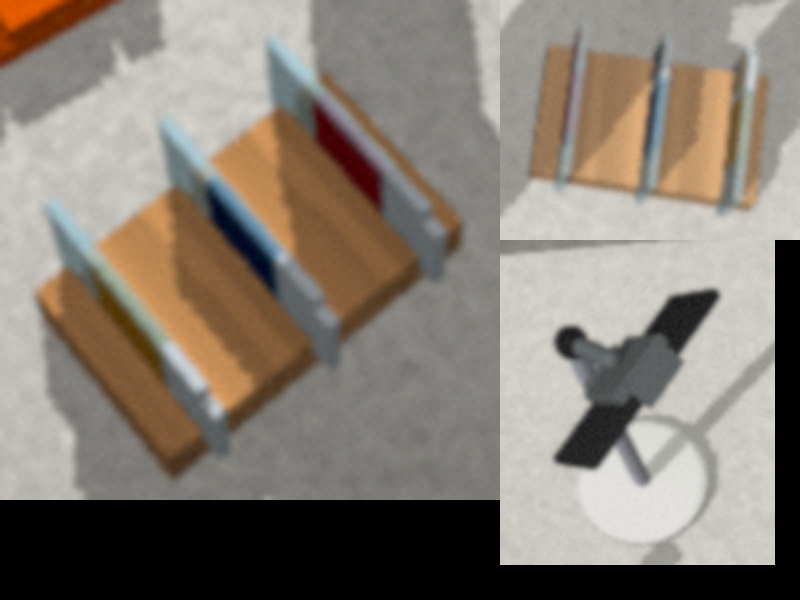

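The crop confirms the blue plate is the middle one. Its clear end points to the robot (-x) and its frosted end away. Seen from the -y side its notch is at upper right, so the label faces +y. Next I'll measure the plate, the phone and the obstacles.

```bash
cat >> h.py <<'E'
def tri(uv1,uv2):
    P=[cal(n)[0]@cal(n)[1][:3] for n in("scene","top")]
    X=cv2.triangulatePoints(P[0],P[1],np.array(uv1,float),np.array(uv2,float));return X[:3,0]/X[3,0]
E
python3 - <<'E'
from h import *
for nm,p,z in [("A top edge",(218.8,170.8),.328),("B",(268,101.2),.328),("C bot",(202,168),.272),("D",(248,101.2),.272)]:
    print(nm,onz("top",*p,z).round(3))
im=cv2.imread("pics/top0.png");hsv=cv2.cvtColor(im,cv2.COLOR_BGR2HSV)
m=cv2.inRange(hsv,(8,70,50),(22,220,255));m[:190]=0;m[265:]=0;m[:,:340]=0;m[:,450:]=0
m=cv2.morphologyEx(m,cv2.MORPH_CLOSE,np.ones((13,13)))
c=max(cv2.findContours(m,0,2)[0],key=cv2.contourArea)
b=cv2.boxPoints(cv2.minAreaRect(c));
for p in b: print("rack",p,onz("top",*p,.03).round(3))
# blue plate top edge (z=.077) both ends: scene crop px/4 + offset, top crop px/3 + offset
print("near clear corner", onz("top",392.6,250.5,.077).round(3), onz("scene",235+165/4,310+120/4,.077).round(3))
print("far notch base", onz("top",400,201,.077).round(3), onz("scene",235+318/4,310+292/4,.077).round(3))
print("foot",onz("top",237,178,.01).round(3),"scene",onz("scene",467,288,.01).round(3))
print("tape",onz("top",269,320,.024).round(3),"bottle top",onz("top",141,271,.19).round(3),onz("scene",417,130,.19).round(3))
E
```

```text
A top edge [0.609 0.279 0.328]
B [0.726 0.189 0.328]
C bot [0.639 0.319 0.272]
D [0.761 0.229 0.272]
rack [354.46    243.77998] [0.522 0.041 0.03 ]
rack [360.78 199.54] [0.624 0.016 0.03 ]
rack [435.54    210.21999] [ 0.582 -0.151  0.03 ]
rack [429.22    254.45998] [ 0.482 -0.122  0.03 ]
near clear corner [ 0.491 -0.034  0.077] [ 0.501 -0.038  0.077]
far notch base [ 0.598 -0.064  0.077] [ 0.604 -0.063  0.077]
foot [0.711 0.299 0.01 ] scene [0.721 0.299 0.01 ]
tape [0.372 0.246 0.024] bottle top [0.478 0.462 0.19 ] [0.484 0.457 0.19 ]
```

Call:
carry_out(hand=[0, 0, 0, 0, 0, 0.5, 0.5, 0.5, 0.5, 0.5], travel=[[3, -50.2, -41.4], [3, -50.2, -41.4], [3, -50.2, -41.4], [3, -50.2, -41.4], [3, -50.2, -41.4], [3, -50.2, -41.4], [3, -50.2, -41.4], [3, -50.2, -41.4], [3, -50.2, -41.4], [3, -50.2, -41.4]], dr=[[-2.8, 0, 0], [-2.8, 0, 0], [-2.8, 0, 0], [-2.8, 0, 0], [-2.8, 0, 0], [-2.8, 0, 0], [-2.8, 0, 0], [-2.8, 0, 0], [-2.8, 0, 0], [-2.8, 0, 0]], squeeze=30)

```text
clock: 1.35
ee_pos: [0.4988, -0.0193, 0.2023]
tcp_rot: [[-0.0, -0.97, 0.243], [0.0, 0.243, 0.97], [-1.0, 0.0, 0.0]]
wrist_force: [0.7, 0.8, 1.5]
grip_width: 0.0426
```

```bash
python3 - <<'E'
from h import *
imaging.camera("top")
im=imaging.camera("wrist");s=r.read_state()
print(s["ee_pos"].round(4),s["joint_positions"].round(1),s["grip_width"])
K,T=cal("wrist");print(K.tolist(),(-T[:3,:3].T@T[:3,3]).round(3),T[:3,:3].round(3).tolist())
cv2.imwrite("pics/w1.png",im[:,:,::-1])
E
```

```text
[ 0.5004 -0.0218  0.2015] [-2.4 12.  -7.4 70.6 -0.1 11.9] 0.04263183324336588
[[371.64829954431775, 0.0, 312.1418145007767], [0.0, 371.64829954431775, 245.73213811148443], [0.0, 0.0, 1.0]] [ 0.431 -0.002  0.344] [[0.247, 0.969, -0.001], [0.929, -0.237, 0.283], [0.274, -0.071, -0.959]]
```

View pics/w1.png

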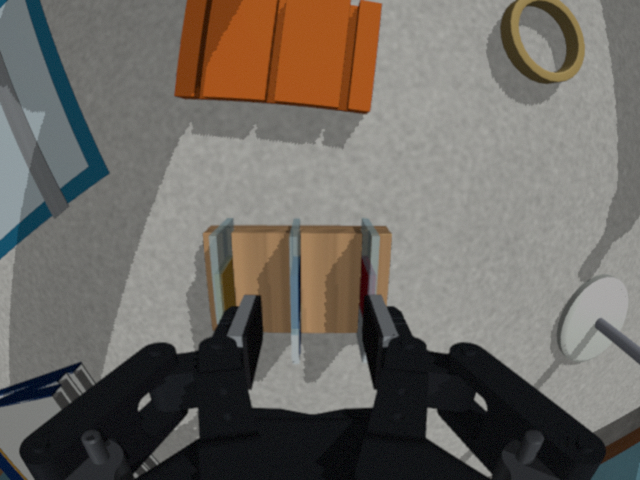

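The wrist picture shows the blue plate edge-on, as a line from about (296,222) at the near clear end to (296,358) at the far end. Gold is to its left at (225,270) and red to its right at (370,280).

```bash
cat >> h.py <<'E'
def wray(u,v,K,T):
    d=np.array([u-K[0,2],v-K[1,2]])/K[0,0];t=np.hypot(*d);q=np.r_[d/t*np.sin(t),np.cos(t)]
    return -T[:3,:3].T@T[:3,3],T[:3,:3].T@q
def wz(u,v,z,n="wrist"):
    o,d=wray(u,v,*cal(n));return o+d*(z-o[2])/d[2]
def wproj(p):
    K,T=cal("wrist");q=T[:3,:3]@np.array(p)+T[:3,3];t=np.arctan2(np.hypot(*q[:2]),q[2]);d=q[:2]/np.hypot(*q[:2]);return K[:2,2]+K[0,0]*t*d
E
python3 - <<'E'
from h import *
im=cv2.imread("pics/w1.png").astype(int)
for v in range(214,364,6):
    row=im[v,280:312]; d=row[:,0]-row[:,2]; x=np.where(d>-5)[0]
    print(v,(280+x.min(),280+x.max()) if len(x) else None, end=' ')
print()
for p,z in [((296,219),.013),((296,219),.077),((296,228),.077),((296,300),.077),((296,345),.077),((225,222),.077),((370,222),.077)]: print(p,z,wz(*p,z).round(4))
u=np.array([.970,-.242]);c=np.array([.554,-.0505])
for s in(-.06,.05): print(wproj([*(c+s*u),.077]),wproj([*(c+s*u),.013]))
E
```

```text
214 (np.int64(280), np.int64(311)) 220 (np.int64(282), np.int64(309)) 226 (np.int64(292), np.int64(298)) 232 (np.int64(290), np.int64(298)) 238 (np.int64(290), np.int64(299)) 244 (np.int64(290), np.int64(298)) 250 (np.int64(290), np.int64(298)) 256 (np.int64(290), np.int64(299)) 262 (np.int64(290), np.int64(299)) 268 (np.int64(290), np.int64(299)) 274 (np.int64(290), np.int64(299)) 280 (np.int64(290), np.int64(299)) 286 (np.int64(290), np.int64(299)) 292 (np.int64(290), np.int64(299)) 298 (np.int64(290), np.int64(299)) 304 (np.int64(290), np.int64(299)) 310 (np.int64(291), np.int64(299)) 316 (np.int64(291), np.int64(299)) 322 (np.int64(291), np.int64(299)) 328 (np.int64(291), np.int64(300)) 334 (np.int64(280), np.int64(310)) 340 (np.int64(280), np.int64(311)) 346 (np.int64(280), np.int64(311)) 352 (np.int64(280), np.int64(311)) 358 (np.int64(283), np.int64(311)) 
(296, 219) 0.013 [ 0.4971 -0.0348  0.013 ]
(296, 219) 0.077 [ 0.4843 -0.0285  0.077 ]
(296, 228) 0.077 [ 0.4909 -0.0303  0.077 ]
(296, 300) 0.077 [ 0.5472 -0.0455  0.077 ]
(296, 345) 0.077 [ 0.5876 -0.0566  0.077 ]
(225, 222) 0.077 [ 0.4729 -0.0809  0.077 ]
(370, 222) 0.077 [0.4999 0.0241 0.077 ]
[290.33504007 236.08975195] [294.36747016 217.96497265]
[293.85472874 360.54301403] [296.67274127 325.16347901]
```

Call:
carry_out(hand=[0.5, 0.5, 0.5, 0.5, 0.5, 0.5, 0.5, 0.5], travel=[[2, -1.55, -1.23], [4, -1.55, -1.23], [7, -1.55, -1.23], [9, -1.55, -1.23], [9, -1.55, -1.23], [9, -1.55, -1.23], [9, -1.55, -1.23], [9, -1.55, -1.23]], dr=[[0.5, 0, 0], [0.5, 0, 0], [0.5, 0, 0], [0.5, 0, 0], [0.5, 0, 0], [0.5, 0, 0], [0.5, 0, 0], [0.5, 0, 0]], squeeze=30)

```text
clock: 2.45
ee_pos: [0.5104, -0.0329, 0.1132]
tcp_rot: [[0.001, -0.968, 0.251], [-0.0, 0.251, 0.968], [-1.0, -0.001, 0.0]]
wrist_force: [0.4, -0.3, -0.5]
grip_width: 0.0428
```

```bash
python3 - <<'E'
from h import *
s=r.read_state();im=imaging.camera("wrist");print(s["ee_pos"].round(4),s["tcp_rot"].round(3).tolist())
cv2.imwrite("pics/w2.png",cv2.resize(im[160:400,140:460,::-1],(800,600)))
p=s["ee_pos"]
for z in(.077,.03):print(z,wproj([p[0],p[1],z]))
E
```

```text
[ 0.5104 -0.0329  0.1132] [[0.001, -0.968, 0.251], [-0.0, 0.251, 0.968], [-1.0, -0.001, 0.0]]
0.077 [309.47389868 282.11142386]
0.03 [309.92975815 254.38434689]
```

View pics/w2.png

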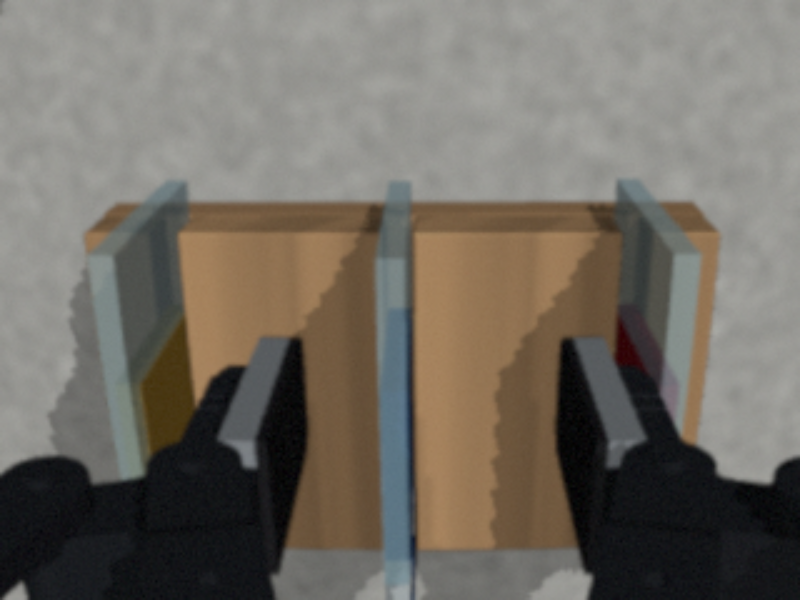

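```bash
python3 - <<'E'
from h import *
s=r.read_state();R=s["tcp_rot"];p=s["ee_pos"]
for q,z in [((392,250),.077),((392,310),.077),((397,520),.077),((399,183),.013),((106,250),.077),((684,250),.077)]:
    w=wz(140+q[0]/2.5,160+q[1]/2.5,z);print(q,w.round(4),"tool",((w-p)@R*1000).round(1))
E
```

```text
(392, 250) [ 0.4971 -0.0361  0.077 ] tool [36.  12.  -6.4]
(392, 310) [ 0.5098 -0.0396  0.077 ] tool [36.1 -1.1 -6.5]
(397, 520) [ 0.5613 -0.0527  0.077 ] tool [ 36.1 -54.3  -6.3]
(399, 183) [ 0.4994 -0.0373  0.013 ] tool [100.    9.5  -7. ]
(106, 250) [ 0.4821 -0.0951  0.077 ] tool [ 36.   11.7 -67.3]
(684, 250) [0.5125 0.0226 0.077 ] tool [36.  11.9 54.3]
```

Call:
carry_out(hand=[0.5, 0.5, 0.5, 0.5, 0.5, 0.5, 0.5, 0.5], travel=[[0, -0.55, -0.65], [1, -0.55, -0.65], [3, -0.55, -0.65], [5, -0.55, -0.65], [6.5, -0.55, -0.65], [7.4, -0.55, -0.65], [7.4, -0.55, -0.65], [7.4, -0.55, -0.65]], dr=[[0, 0, 0], [0, 0, 0], [0, 0, 0], [0, 0, 0], [0, 0, 0], [0, 0, 0], [0, 0, 0], [0, 0, 0]], squeeze=30)

```text
clock: 3.5
ee_pos: [0.5142, -0.0407, 0.039]
tcp_rot: [[0.001, -0.968, 0.251], [-0.0, 0.251, 0.968], [-1.0, -0.001, 0.0]]
wrist_force: [-0.2, 0.7, -0.8]
grip_width: 0.0427
```

```bash
python3 - <<'E'
from h import *
s=r.read_state();im=imaging.camera("wrist");print(s["ee_pos"].round(4))
cv2.imwrite("pics/w3.png",cv2.resize(im[130:370,140:460,::-1],(800,600)))
E
```

```text
[ 0.5142 -0.0407  0.039 ]
```

View pics/w3.png

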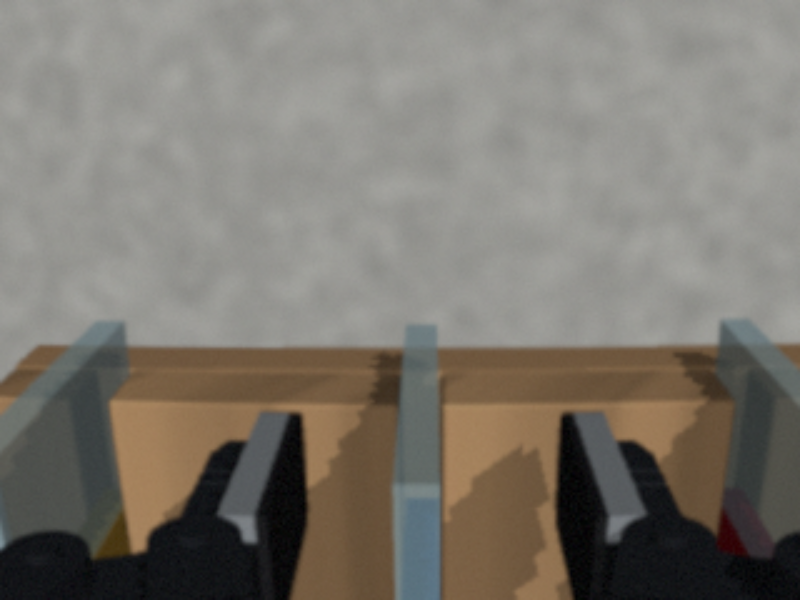

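The fingers straddle only the blue plate's clear end: pads at about x=300 and x=560 in the crop, plate at about 417. I'll nudge 1 mm and close.

Call:
carry_out(hand=[0.6, 0.75, 0.9, 1, 1, 1, 1, 1], travel=[[0, 0, -0.12], [0, 0, -0.12], [0, 0, -0.12], [0, 0, -0.12], [0, 0, -0.12], [0, 0, -0.12], [0, 0, -0.12], [0, 0, -0.12]], dr=[[0, 0, 0], [0, 0, 0], [0, 0, 0], [0, 0, 0], [0, 0, 0], [0, 0, 0], [0, 0, 0], [0, 0, 0]], squeeze=30)

```text
clock: 4.55
ee_pos: [0.5135, -0.0418, 0.0387]
tcp_rot: [[0.0, -0.968, 0.251], [-0.0, 0.251, 0.968], [-1.0, -0.0, -0.0]]
wrist_force: [-0.5, -0.4, 5.3]
grip_width: 0.0056
```

Call:
carry_out(hand=[1, 1, 1, 1, 1, 1, 1, 1], travel=[[-0.5, 0, 0], [-1.5, 0, 0], [-3, 0, 0], [-5, 0, 0], [-8, 0, 0], [-11, 0, 0], [-14, 0, 0], [-14, 0, 0]], dr=[[0, 0, 0], [0, 0, 0], [0, 0, 0], [0, 0, 0], [0, 0, 0], [0, 0, 0], [0, 0, 0], [0, 0, 0]], squeeze=30)

```text
clock: 5.55
ee_pos: [0.5149, -0.0419, 0.1817]
tcp_rot: [[0.005, -0.968, 0.251], [-0.001, 0.251, 0.968], [-1.0, -0.005, 0.001]]
wrist_force: [0.7, -0.5, -0.8]
grip_width: 0.0055
```

```bash
python3 - <<'E'
from h import *
s=r.read_state();im=imaging.camera("wrist");sc=imaging.camera("scene");print(s["ee_pos"].round(4),s["grip_width"],s["joint_positions"].round(1))
cv2.imwrite("pics/l_w.png",im[:,:,::-1]);cv2.imwrite("pics/l_s.png",sc[:,:,::-1])
a=cv2.resize(im[150:450,120:520,::-1],(400,300));b=cv2.resize(sc[250:440,200:390,::-1],(400,400),interpolation=2);c=cv2.resize(sc[140:260,420:540,::-1],(400,400),interpolation=2)
o=np.zeros((600,800,3),np.uint8);o[:300,:400]=a;o[:400,400:]=b;o[300:600,:300]=c[50:350,50:350]
cv2.imwrite("pics/l.png",o)
E
```

```text
[ 0.5149 -0.0419  0.1817] 0.005451160980630044 [-4.6 13.9 -7.9 68.  -0.   9.9]
```

View pics/l.png

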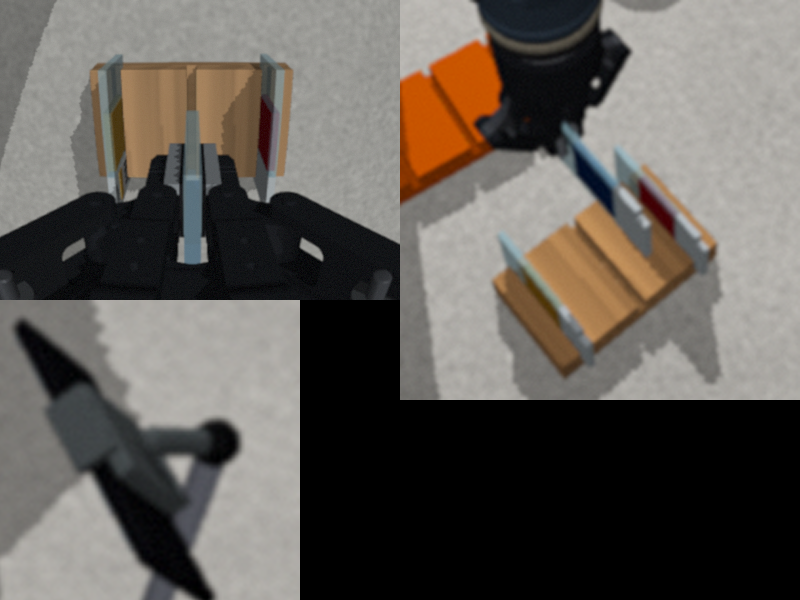

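Held level, and lifted straight out; the side facing the scene camera is plain white, as expected. Now the phone pose check and the target move.

```bash
cat >> h.py <<'E'
def screen(c,psi):
    a=np.radians(psi);s,k=np.sin(np.radians(40)),np.cos(np.radians(40))
    sz=np.array([-k*np.cos(a),-k*np.sin(a),-s]);sx=np.array([np.sin(a),-np.cos(a),0]);return np.array(c),np.c_[sx,np.cross(sz,sx),sz]
E
python3 - <<'E'
from h import *
for psi in (51,53,55):
  c,S=screen([.681,.253,.3],psi)
  for n in("top","scene"): print(psi,n,[proj(n,c+S@[i*.076,j*.037,0]).round(1).tolist() for i,j in((-1,1),(1,1),(-1,-1),(1,-1))])
for n,f in(("top","top0"),("scene","scene0")):
    im=cv2.imread(f"pics/{f}.png").max(2);m=((im<32)*255).astype(np.uint8)
    x0,y0,x1,y1=(195,95,275,180) if n=="top" else (430,150,505,255)
    k=np.zeros_like(m);k[y0:y1,x0:x1]=m[y0:y1,x0:x1]
    for q in sorted(cv2.findContours(k,0,2)[0],key=cv2.contourArea)[-3:]: print(n,cv2.contourArea(q),cv2.approxPolyDP(q,2.0,True)[:,0].tolist())
E
```

```text
51 top [[216.8, 171.9], [269.2, 101.6], [202.2, 169.0], [251.3, 103.8]]
51 scene [[437.4, 162.0], [474.7, 234.8], [458.2, 178.8], [495.2, 248.9]]
53 top [[218.4, 172.3], [268.1, 100.5], [203.1, 170.2], [249.9, 103.5]]
53 scene [[436.1, 162.7], [476.6, 234.8], [456.6, 178.8], [496.5, 248.1]]
55 top [[220.0, 172.7], [267.1, 99.4], [204.1, 171.2], [248.4, 103.2]]
55 scene [[434.9, 163.5], [478.4, 234.8], [455.0, 178.8], [497.8, 247.2]]
top 36.0 [[210, 116], [204, 118], [204, 123], [208, 126]]
top 242.5 [[265, 102], [249, 104], [240, 116], [246, 117], [250, 123]]
top 337.0 [[234, 145], [218, 146], [204, 167], [217, 169]]
scene 86.0 [[497, 192], [498, 197], [492, 199], [500, 204], [504, 201], [504, 194]]
scene 184.5 [[440, 162], [451, 184], [458, 179], [462, 180]]
scene 567.0 [[463, 203], [477, 232], [497, 245], [486, 222], [489, 214], [481, 203], [482, 200], [489, 199], [481, 201], [476, 198], [483, 212], [477, 206], [470, 208], [466, 202]]
```

```bash
cat >> h.py <<'E'
from scipy.spatial.transform import Rotation as Ro
C,S=screen([.682,.255,.3],53)
def goal(dist=.18,off=(.0845,.0035,.0063)):
    P=np.c_[S[:,0],-S[:,2],S[:,1]];Rt=np.c_[-S[:,1],-S[:,0],-S[:,2]]
    L=C+dist*S[:,2];return L-P@np.array(off),Rt,L,P
def delta(p,R,t,Rt): return ((t-p)@R*100).round(2),np.degrees(Ro.from_matrix(R.T@Rt).as_rotvec()).round(1)
E
python3 - <<'E'
from h import *
s=r.read_state();t,Rt,L,P=goal();print("tcp",t.round(3),"label",L.round(3),Rt.round(2).tolist());print(delta(s["ee_pos"],s["tcp_rot"],t,Rt))
E
```

```text
tcp [0.532 0.197 0.177] label [0.599 0.145 0.184] [[0.39, -0.8, 0.46], [0.51, 0.6, 0.61], [-0.77, -0.0, 0.64]]
(array([ 0.17,  4.16, 23.57]), array([ 21.6, -39.5,  -7.8]))
```

Call:
carry_out(hand=[1, 1, 1, 1, 1, 1, 1, 1, 1, 1], travel=[[0, 0.4, 2], [0, 0.9, 5], [0, 1.6, 9], [0, 2.3, 13], [0, 3, 17], [0, 3.6, 20.5], [0.1, 4, 22.5], [0.15, 4.15, 23.5], [0.15, 4.15, 23.5], [0.15, 4.15, 23.5]], dr=[[2, -3, -0.6], [5, -8, -1.6], [8.5, -15, -3], [12, -22, -4.4], [15.5, -28.5, -5.7], [18.7, -34, -6.8], [20.6, -37.5, -7.5], [21.6, -39.5, -7.8], [21.6, -39.5, -7.8], [21.6, -39.5, -7.8]], squeeze=30)

```text
clock: 6.9
ee_pos: [0.5322, 0.1958, 0.1767]
tcp_rot: [[0.386, -0.798, 0.462], [0.513, 0.602, 0.612], [-0.767, 0.001, 0.642]]
wrist_force: [-0.8, 0.4, -0.0]
grip_width: 0.0057
```

```bash
python3 - <<'E'
from h import *
imaging.camera("top");s=r.read_state();sc=imaging.camera("scene");tp=imaging.camera("top")
cv2.imwrite("pics/f_t.png",tp[:,:,::-1]);cv2.imwrite("pics/f_s.png",sc[:,:,::-1])
t,Rt,L,P=goal();print(s["ee_pos"].round(4),s["grip_width"],s["joint_positions"].round(1),delta(s["ee_pos"],s["tcp_rot"],t,Rt))
p=s["ee_pos"];R=s["tcp_rot"];Pl=np.c_[-R[:,1],R[:,2],-R[:,0]];c=p-Pl@[-.0435,0,-.0063]
for n in("top","scene"):print(n,[proj(n,c+Pl@np.array(q)).round(1).tolist() for q in((-.06,.003,.032),(.06,.003,.022),(.06,.003,-.032),(-.06,.003,-.032),(.041,.0035,0))])
b=lambda i,x,y,w:cv2.resize(i[y:y+w,x:x+w,::-1],(400,400),interpolation=2)
u=proj("top",L).astype(int);v=proj("scene",L).astype(int)
print(u,v)
o=np.hstack([b(tp,u[0]-50,u[1]-65,100),b(sc,v[0]-60,v[1]-60,120)]);cv2.imwrite("pics/f.png",o)
E
```

```text
[0.5325 0.1958 0.177 ] 0.0058180469529822325 [  5.3   2.7 -37.   20.9  28.4  49.9] (array([0.03, 0.07, 0.07]), array([-0.1, -0. , -0. ]))
top [[284.0, 240.8], [314.9, 188.0], [300.6, 185.9], [268.4, 235.2], [303.6, 194.8]]
scene [[351.9, 215.2], [378.1, 271.0], [395.1, 278.4], [371.9, 225.8], [381.6, 265.0]]
[303 194] [381 264]
```

View pics/f.png

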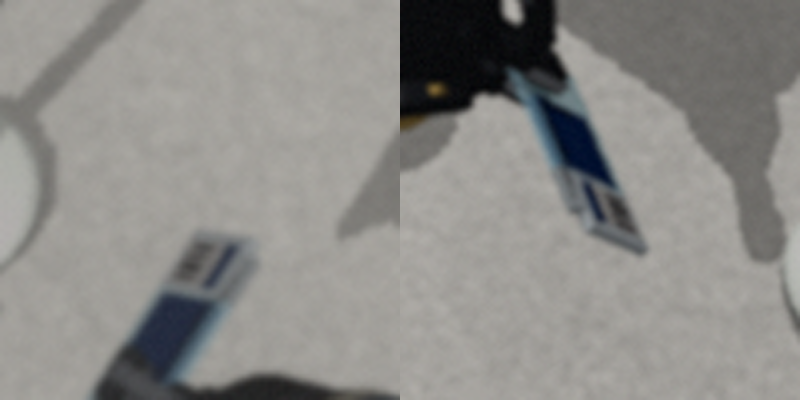

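The label (blue bar and stripes) is on the upper side facing the phone. It sits at top px (305.5,194.5) and scene px (382.5,265.5), within about 2 px of the prediction. I'll check by image difference that the other items are unmoved, then hand in.

```bash
python3 - <<'E'
from h import *
a=cv2.imread("pics/scene0.png").astype(int);b=cv2.imread("pics/f_s.png").astype(int)
for n,(x0,y0,x1,y1) in dict(bottle=(392,120,430,198),phone=(436,158,505,310),gold=(245,355,295,425),red=(300,318,350,380)).items():
    print(n,(abs(a-b)[y0:y1,x0:x1].max(2)>60).mean().round(3))
a=cv2.imread("pics/top0.png").astype(int);b=cv2.imread("pics/f_t.png").astype(int)
print("tape top",[(abs(a-b)[295:345,243:295].max(2)>60).mean().round(3)])
s=r.read_state();print(s["clock"],s["grip_width"],s["wrist_force"].round(1),abs(s["qvel"]).max());print(r.hand_in())
E
```

```text
bottle 0.0
phone 0.0
gold 0.16
red 0.417
tape top [np.float64(0.029)]
7.05 0.005645661578883076 [-0.3  0.  -1.1] 0.2629308169320965
the job is handed in; nothing more can be done
None
```

```bash
python3 - <<'E'
import cv2,numpy as np
f=lambda n:cv2.resize(cv2.imread(n)[310:435,235:360],(400,400),interpolation=2)
cv2.imwrite("pics/cmp.png",np.hstack([f("pics/scene0.png"),f("pics/f_s.png")]))
E
```

```text
(no output)
```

View pics/cmp.png

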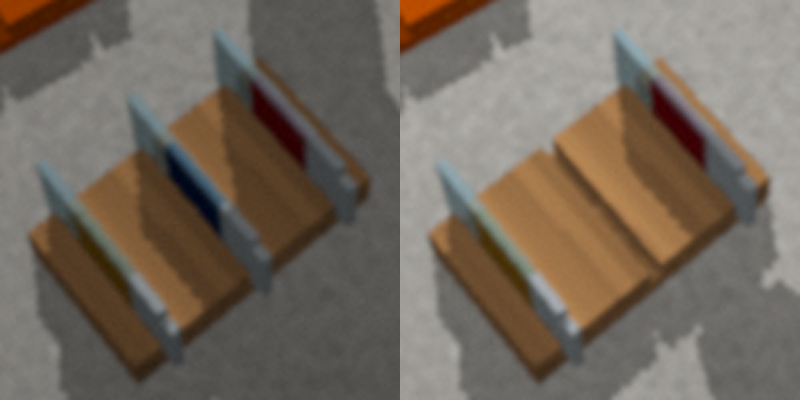

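I took the blue plate by its clear end at 30 N and lifted it straight out of the block. The arm now holds it in the air in front of the phone, and the job is handed in at 7.05 s.

- **Aim:** The aim was the label 18 cm out from the middle of the screen, square to it, with the notched edge uppermost. The tool reached its target to about 1 mm and 0.1°. The phone's position and angle come from the images and are good to roughly 3 mm and 2°.
- **Label:** Both fixed cameras show it on the upper side facing the phone, within about 2 px of where I predicted.
- **Hold:** The grip was steady (opening 5.6 mm on the 6 mm plate) and the force on the wrist was about 1 N.
- **Other things:** The bottle and phone areas are unchanged in the images. The tape area changed in only 3 % of its pixels; I did not look at it up close.
- **Check that disagreed:** The image comparison flagged the gold (16 %) and red (42 %) plate areas. A side-by-side view, made after handing in, shows both plates where they were, so the difference is the arm's moving shadow.
- **Unexplained:** The task says the gold plate's label faces opposite to the blue one's, yet gold's notch seemed to be at the same end as blue's. I confirmed the blue label by seeing it directly, so this does not affect the result.

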